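# Lay a pinwheel layer of cartons in the tray by lamplight

### The job

Switch on the bedside lamp by pulling its knob out until it clicks, and by its light lay the three loose candle cartons flat in the square bamboo tray, set down rather than dropped, so that with the carton already laid there they make a one-layer interlocking pinwheel: one carton along each side of the tray and square to it, each carton's end facing its neighbour's long side, all the same way round, with an empty square in the middle. The carton already there is in its right place and shows which way round the pattern goes, so leave it there. Once all four lie inside the rim, push the lamp's knob fully home again; leave the other things on the dresser where they stand.

Things in the scene. Friction and masses are not known exactly. Their poses are not given: they have to be found in the camera images.
- tray: square pale bamboo tray, fixed; 230 mm square outside, 214 mm inside, floor 8 mm thick, rim top 18 mm above the dresser. Origin: centre of its underside; x, y parallel to its sides; any yaw. In its frame carton_a's centre is near (-29, -74) mm, length along x; the other places with equal 8 mm gaps: (74, -29) length along y, (29, 74) along x, (-74, 29) along y; any carton in any place
- carton_a: brown kraft cardboard carton of candle refills with a white paper sleeve round its middle, 140 x 50 x 60 mm, 0.22 kg, closed and stiff; all four cartons are alike. Origin: centre of its underside; x along its 140 mm length, y across its 50 mm width, z up. This is the one already lying in the tray
- carton_b: brown kraft cardboard carton of candle refills with a white paper sleeve round its middle, 140 x 50 x 60 mm, 0.22 kg, closed and stiff; all four cartons are alike. Origin: centre of its underside; x along its 140 mm length, y across its 50 mm width, z up. It lies flat on the dresser, outside the tray, at any yaw
- carton_c: brown kraft cardboard carton of candle refills with a white paper sleeve round its middle, 140 x 50 x 60 mm, 0.22 kg, closed and stiff; all four cartons are alike. Origin: centre of its underside; x along its 140 mm length, y across its 50 mm width, z up. It lies flat on the dresser, outside the tray, at any yaw
- carton_d: brown kraft cardboard carton of candle refills with a white paper sleeve round its middle, 140 x 50 x 60 mm, 0.22 kg, closed and stiff; all four cartons are alike. Origin: centre of its underside; x along its 140 mm length, y across its 50 mm width, z up. It lies flat on the dresser, outside the tray, at any yaw
- lamp: bedside lamp, fixed: oak plinth 190 (x) x 120 (y) x 60 mm high; white opal globe of 124 mm diameter on a brass collar, its centre 30 mm behind (+x of) the plinth's centre and 128 mm up. Origin: centre of its underside. Its front face, with the switch knob, is 95 mm out on its own -x side and looks along its -x
- lamp_knob (a joint): travel of the lamp's push-pull switch, m: 0 = home (off, as at the start), 0.012 = pulled out to its stop (on). The knob slides level along the lamp's own -x. A spring detent draws it to the nearer end, so it stays in or out; moving it takes at most about 7 N either way
- knob_grip (a point): middle of the switch knob, a ribbed brass cylinder of 26 mm diameter and 26 mm length lying level along the lamp's x, 40 mm above the dresser; it moves with the knob. Axes as the lamp's: -x points out of the lamp. With the knob home this point is 27 mm in front of the plinth's face; the knob's front end is 13 mm farther out, its back end 14 mm clear of the face
- bottle: bystander: round blue bottle with a white twist cap, 76 mm diameter, 143 mm high; origin at the centre of its underside
- spray: bystander: clear spray bottle with a white trigger head, 56 mm diameter, 205 mm high; origin at the centre of its underside
- comb: bystander: flat stainless steel comb, 180 x 35 x 6 mm, lying; origin at its middle, x along it
- votive: bystander: empty glass votive holder, 68 mm diameter at the rim, 75 mm high; origin at the centre of its underside
- mirror: bystander: black hand mirror lying face up, 215 mm long, disc of 110 mm, 10 mm thick; origin near the middle of its length, x along it towards the disc
Things that resemble listed ones, but are neither listed nor needed, are in the scene too. Leave any red look-alike of the carton_b alone. Leave any red look-alike of the carton_d alone.

How it is judged:
By the outcome, as a careful person would: the job done as asked, in the order asked, and still so for the second after the job is handed in, with the robot touching nothing.
It also fails if it takes over 72 s, if anything falls off the work surface, if the arm or the gripper's body presses on something with over 40 N, if the wrist force passes 120 N, or if a joint passes its speed limit or range.

### The arm

A 6-joint arm with a two-finger parallel gripper is mounted at the origin on the work surface. World frame = base frame: x ahead of the robot, y to its left, z up, the work surface at z = 0. Lengths are in mm, angles in rad, forces in N, time in s.
With the tool pointing down it reaches from about 350 to 975 mm from the base axis. Payload 7.1 kg.
Tool frame: the origin (TCP) lies between the finger pads; the fingertips stand 17 mm ahead of it and the grasp point (between the pads) lies 2 mm behind it (tip_reach is the y of the fingertips in the tool frame, in mm); y points along the fingers, x is the direction in which the jaws open and shut, and the axes are right-handed (so a half turn about y gives the same grasp; the last joint's range is limited). The gripper opens to 88 mm and grips with 3 to 60 N. Pads are 20 mm wide; open, the fingers measure 115 mm over their backs; the gripper's body (75 mm by 178 mm) begins 61 mm behind the grasp point.
Start: joints at [-1.173, 0.423, 1.63, -0, 1.089, -0.019], TCP at [253.038, -571.469, 239.675] pointing down, gripper open.
Joint ranges: [-3, 3], [-0.9, 2.11], [0.09, 2.58], [-1.31, 4.45], [0.11, 2.69], [-2.54, 2.54]. Speed limits (rad/s): [2.39, 2.39, 3.01, 3.14, 3.14, 3.14].

### API

Orientations are given as a rotation vector (axis times angle).
In Python, from workcell import get_obs, get_image, camera_model, close_job, silhouettes, tip_of, tip_reach gives the robot as it stands. The module is installed in compiled form; this text tells all that it offers.
- The arm moves only by the tool arm_command, never from a script. Its argument "targets" is a list of rows, each a list of 4 numbers: the shift along the tool's x, y, z in mm, then the turn about the tool's y in rad. A call has 1 to 20 rows; each row shifts and turns the commanded pose from where the row before left it, along the tool's axes as they then stand; what a row does not reach is not made up. A row lasts 1/12 s, in which the tool goes at most 41.7 mm and 7.16 degrees, less where a joint would pass 70% of its speed; a pose out of reach is approached as far as the arm can. A call is refused whole if a number of a shift passes 41.7 or a number of a turn 0.125, either way. A call with a gripper value outside its range is refused whole. "gripper" is the opening in per cent of the stroke, from 0 (shut) to 100 (fully open), set as the call begins (left out, the last holds). The fingers move at their own pace and stop on an object; the grip force is fixed at half the most. Time passes only in rows, so rows that do not move let the fingers close. It gives the time, the measured TCP pose, the force and the opening at its end, in the units of the state.
- get_obs(): the state, without advancing time (a new reading comes with each control period).
- get_image(name): name is "side" or "top"; returns the picture (400x640x3 uint8, blue, green, red); there is no depth.
- camera_model(name): a dict with "mtx" (3x3 intrinsics, pixels), "dist" ([k1, k2, p1, p2, k3] as OpenCV has them; the pictures are not rectified), "position" and "orientation" of the camera in the world. Camera axes: x right, y up, looking along -z (the intrinsics and any distortion apply to the point x, -y, -z); pixel columns grow to the right and rows downward; lengths in mm; the calibration is good to about 2 mm. A picture is of the moment at which its call begins. camera_model takes no time and is no camera call.
- close_job(): hands the job in, once; it reports no verdict.
Trained networks look in the newest picture that a camera, given by its name, has taken for a name from the list of things; names that differ only in an ending like _2 or _b are one class to them, and where a whole thing is asked for, a point or a joint stands for the part that bears it (a point fixed in the world has none). Each returns a list of dicts, best first, with "conf" (0 to 1); they miss things now and then, are a little off and sometimes report something else, mostly with a low value. They report only what shows in the picture. A call takes as long as a camera call. They do not tell look-alikes from the thing itself.
- silhouettes(camera, thing): "pixels" (400x640 bool, what is visible of it) and "at" ([column, row] in pixels, amid what is visible of it).
- tip_of(camera, thing): "at" ([column, row] in pixels: a listed point, or the origin of a listed thing).
The state is a dict: "t": time; "qpos": joint angles; "qvel": joint speeds; "joint_torque": joint torques, N m; "ee_pos": TCP position; "orientation": TCP orientation; "ft_force": force on the tool from outside, world axes, zero at the start; "moment": the same for the moment, N m; "width": finger opening in mm.
Only numpy, scipy, OpenCV 4.12 (cv2) and the standard library are available. Lean on these libraries where they do the work, as an engineer would, in place of code of your own. Each camera call takes 0.05 s, during which the arm holds its last target. There are 200 camera calls.

## Working session

There is one attempt and no reset: what is moved stays moved. The work goes in short steps, Python scripts to look and compute and a tool call to move; the robot and the scene stay as the last step left them, time stands still between calls to the robot, and variables do not carry over. Pictures are saved under pics/ and viewed, about 8 in all and at most 12, crops included, and the job is handed in when it is done.

Besides the shell and the picture viewer there is one more tool, called after "Call:" as name(argument=value, ...), one argument or row to a line, values as JSON. arm_command: Moves the arm, as the interface text tells. Its arguments: {"type":"object","properties":{"targets":{"type":"array","items":{"type":"array","items":{"type":"number"}}},"gripper":{"type":"number"}},"required":["targets"]}

```bash
mkdir -p pics; python3 - <<'E'
from workcell import *
import cv2
print(get_obs())
for n in("top","side"):
    cv2.imwrite(f"pics/{n}0.png",get_image(n)); print(n,camera_model(n))
E
```

```text
{'t': 0.0, 'qpos': array([-1.17299054e+00,  4.23807133e-01,  1.63071539e+00, -4.20061731e-06,
        1.08860297e+00, -1.89666199e-02]), 'qvel': array([-0.00024816, -0.00045654,  0.00121502, -0.00079849,  0.00238092,
        0.00017227]), 'joint_torque': array([-1.66329417e-03, -5.44618070e+01, -2.73666072e+01,  6.42539305e-02,
        2.27439415e-02, -1.36719823e-04]), 'ee_pos': array([ 252.83677731, -570.9775887 ,  238.91275603]), 'orientation': array([-1.37714152,  0.89789117, -0.89580218]), 'ft_force': array([ 0.15697124, -0.07395545,  0.50972841]), 'moment': array([-0.02596487,  0.06349525, -0.01296762]), 'width': 87.85373196938359}
top {'mtx': array([[500.96474388,   0.        , 317.76480753],
       [  0.        , 500.96474388, 203.0932679 ],
       [  0.        ,   0.        ,   1.        ]]), 'dist': array([0.03652662, 0.        , 0.        , 0.        , 0.        ]), 'position': array([ 246.38314858,  -38.46624117, 1420.54330614]), 'orientation': array([ 0.15324028, -0.13081827, -1.54807358])}
side {'mtx': array([[395.65001492,   0.        , 318.66401186],
       [  0.        , 395.65001492, 204.59335843],
       [  0.        ,   0.        ,   1.        ]]), 'dist': array([-0.07232499,  0.        ,  0.        ,  0.        ,  0.        ]), 'position': array([126.61096873, 752.43885662, 801.04815136]), 'orientation': array([ 0.26565921, -1.13049441, -2.45858178])}
```

View pics/top0.png

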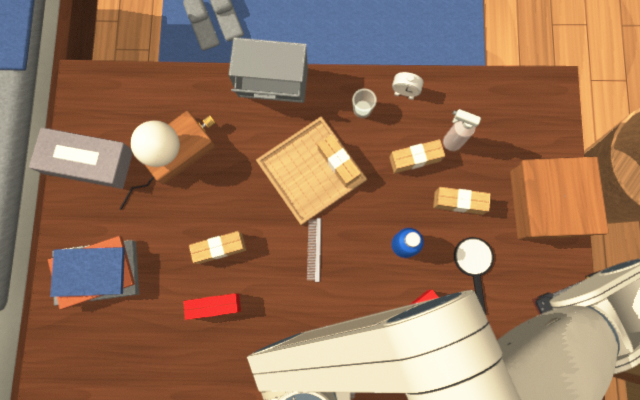

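View pics/side0.png

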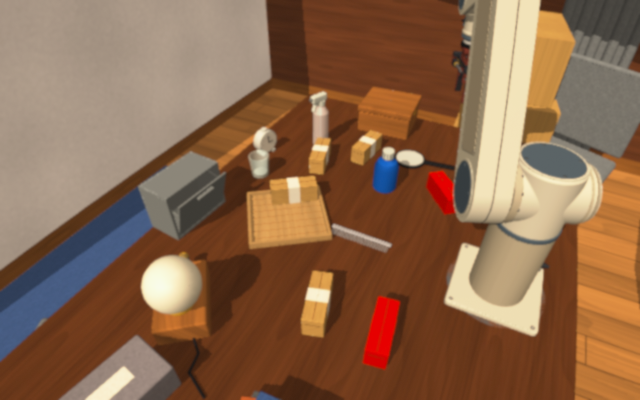

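The top picture shows the kraft cartons at (418,156), (462,200) and (217,247), and carton_a in the tray at (341,160). The lamp is at (180,145) with its knob at (208,122). There are red look-alikes at (211,306) and (430,300).

```bash
cat > h.py <<'E'
import numpy as np, cv2
from scipy.spatial.transform import Rotation as R
from scipy.optimize import minimize
from workcell import *
CM={n:camera_model(n) for n in("top","side")}
F=np.diag([1.,-1,-1])
def cam(n):
    m=CM[n]; return R.from_rotvec(m["orientation"]).as_matrix()@F, m["position"],m["mtx"],m["dist"]
def proj(n,P):
    A,p,K,d=cam(n); r=cv2.Rodrigues(A.T)[0]
    return cv2.projectPoints(np.asarray(P,float).reshape(-1,1,3),r,-A.T@p,K,d)[0].reshape(-1,2)
def ray(n,uv):
    A,p,K,d=cam(n); u=cv2.undistortPoints(np.array([[uv]],float),K,d)[0,0]
    return p,A@np.array([u[0],u[1],1])
def back(n,uv,z):
    p,v=ray(n,uv); return p+v*(z-p[2])/v[2]
def tri(a,b):
    (p,u),(q,v)=ray("top",a),ray("side",b)
    s=np.linalg.lstsq(np.c_[u,-v],q-p,rcond=None)[0]
    A,B=p+u*s[0],q+v*s[1]; return (A+B)/2,np.linalg.norm(A-B)
def box(x0,x1,y0,y1,z0,z1): return np.array([[x,y,z] for x in(x0,x1) for y in(y0,y1) for z in(z0,z1)],float)
CART=[box(-70,70,-25,25,0,60)]
TRAY=[box(-115,115,-115,115,0,18)]
g=np.random.default_rng(0).normal(size=(300,3)); g/=np.linalg.norm(g,axis=1)[:,None]
LAMP=[box(-95,95,-60,60,0,60),g*62+[30,0,128],box(-135,-95,-9,9,28,52)]
def place(pts,q,z=0):
    c,s=np.cos(q[2]),np.sin(q[2]); return pts@np.array([[c,s,0],[-s,c,0],[0,0,1]])+[q[0],q[1],z]
def render(n,parts,q,z=0,S=4):
    m=np.zeros((400*S//S,640),np.uint8)
    m=np.zeros((400*2,640*2),np.uint8)
    for P in parts:
        h=cv2.convexHull(((proj(n,place(P,q,z))+.5)*2*16-8).astype(np.int32))
        cv2.fillConvexPoly(m,h,255,shift=4)
    return cv2.resize(m,(640,400),interpolation=cv2.INTER_AREA)/255.
def fit(masks,parts,q0,z=0,ignore={}):
    def cost(q):
        c=0
        for n,m in masks.items():
            w=~ignore[n] if n in ignore else 1
            c+=(np.abs(render(n,parts,q,z)-m)*w).sum()/m.sum()
        return c
    best=None
    for d in(0,.25,-.25):
        s0=np.array([[0,0,0],[15,0,0],[0,15,0],[0,0,.2]])+np.array(q0)+[0,0,d]
        r=minimize(cost,q0,method="Nelder-Mead",options=dict(initial_simplex=s0,xatol=.02,fatol=1e-5,maxiter=200))
        if best is None or r.fun<best.fun: best=r
    return best.x,best.fun
def toolaxes():
    o=get_obs(); return o,R.from_rotvec(o["orientation"]).as_matrix()
def yaw(m,n,z):  # rough long-axis yaw from a mask, backprojected
    ys,xs=np.nonzero(m); p=np.array([back(n,(a,b),z)[:2] for a,b in zip(xs[::5],ys[::5])]); c=p.mean(0)
    v=np.linalg.svd(p-c,full_matrices=False)[2][0]; return c,np.arctan2(v[1],v[0])
E
python3 - <<'E'
from h import *
import pickle
D={}
for n in("top","side"):
    get_image(n)
    for t in("carton_a","tray","lamp","bottle","spray","votive","mirror"):
        D[n,t]=silhouettes(n,t)
        print(n,t,[(round(r["conf"],2),np.round(r["at"]).tolist(),int(r["pixels"].sum())) for r in D[n,t]])
    D[n,"knob"]=tip_of(n,"knob_grip"); print(n,[(round(r["conf"],2),np.round(r["at"],1).tolist()) for r in D[n,"knob"]])
pickle.dump(D,open("d.pkl","wb"))
o,A=toolaxes();print(A)
E
```

```text
top carton_a [(0.94, [460.0, 203.0], 1180), (0.71, [425.0, 297.0], 161), (0.67, [215.0, 305.0], 1099), (0.64, [217.0, 249.0], 1151), (0.64, [205.0, 126.0], 82), (0.63, [418.0, 156.0], 1154)]
top tray [(0.62, [303.0, 174.0], 5002), (0.28, [458.0, 130.0], 882)]
top lamp [(0.87, [169.0, 147.0], 3872)]
top bottle [(0.76, [405.0, 244.0], 743)]
top spray [(0.84, [457.0, 129.0], 905)]
top votive [(0.88, [359.0, 102.0], 502)]
top mirror [(0.81, [472.0, 259.0], 1446)]
top [(0.6, [207.4, 124.7]), (0.39, [474.0, 273.7]), (0.35, [311.7, 247.9])]
side carton_a [(0.86, [290.0, 190.0], 1125), (0.84, [321.0, 156.0], 600), (0.82, [318.0, 305.0], 1594), (0.66, [367.0, 150.0], 719), (0.59, [378.0, 333.0], 1677)]
side tray [(0.9, [281.0, 222.0], 3769), (0.54, [179.0, 297.0], 5226)]
side lamp [(0.74, [179.0, 295.0], 5228)]
side bottle [(0.73, [384.0, 172.0], 941), (0.66, [319.0, 118.0], 683)]
side spray [(0.87, [318.0, 114.0], 688), (0.47, [293.0, 191.0], 1133)]
side votive [(0.76, [260.0, 166.0], 512)]
side mirror [(0.63, [316.0, 305.0], 1464), (0.59, [412.0, 160.0], 600), (0.19, [180.0, 295.0], 5388)]
side [(0.61, [180.2, 256.3]), (0.44, [320.5, 159.7])]
[[ 4.04782665e-01 -5.42750966e-06  9.14412923e-01]
 [-9.14412923e-01 -9.07137780e-06  4.04782665e-01]
 [ 6.09802327e-06 -1.00000000e+00 -8.63492145e-06]]
```

```bash
python3 - <<'E'
from h import *
import pickle
D=pickle.load(open("d.pkl","rb"))
ca=None
for i in range(4):
    get_image("top")
    for r in silhouettes("top","carton_a"):
        if np.hypot(*(np.array(r["at"])-[341,160]))<15: ca=r["pixels"]
    if ca is not None: break
print("a found",ca is not None)
D["ca_top"]=ca
def pick(n,t,at): return min(D[n,t],key=lambda r:np.hypot(*(np.array(r["at"])-at)))["pixels"]
res={}
T=[("b",(460,203),(367,150)),("c",(217,249),(318,305)),("d",(418,156),(321,156))]
for k,a,b in T:
    M={"top":pick("top","carton_a",a),"side":pick("side","carton_a",b)}
    c,y=yaw(M["top"],"top",45)
    q,f=fit(M,CART,[*c,y]); res[k]=q
    q1,f1=fit({"top":M["top"]},CART,q)
    print(k,q.round(3),round(f,3),"top only",q1.round(3),round(f1,3))
if ca is not None:
    M={"top":ca,"side":pick("side","carton_a",(290,190))}
    c,y=yaw(ca,"top",50); q,f=fit(M,CART,[*c,y],z=8); res["a"]=q; print("a",q.round(3),round(f,3))
    q1,f1=fit({"top":ca},CART,q,z=8); print(q1.round(3),f1)
    ig={"top":cv2.dilate(ca.astype(np.uint8),np.ones((5,5)))>0,"side":cv2.dilate(M["side"].astype(np.uint8),np.ones((5,5)))>0}
    # tray guesses from carton a
    M={"top":pick("top","tray",(303,174)),"side":pick("side","tray",(281,222))}
    for s in(0,np.pi):
        y=q[2]+s; c=q[:2]-np.array([[np.cos(y),-np.sin(y)],[np.sin(y),np.cos(y)]])@[-29,-74]
        t,f=fit(M,TRAY,[*c,y],ignore=ig); print("tray",t.round(3),round(f,3))
        t1,f1=fit({"top":M["top"]},TRAY,t,ignore=ig); print(" top",t1.round(3),round(f1,3))
        v=q[:2]-t[:2];cc,ss=np.cos(t[2]),np.sin(t[2]); print(" a in tray",cc*v[0]+ss*v[1],-ss*v[0]+cc*v[1])
k,e=tri(D["top","knob"][0]["at"],D["side","knob"][0]["at"]); print("knob",k,e, back("top",D["top","knob"][0]["at"],40))
M={"top":D["top","lamp"][0]["pixels"],"side":D["side","lamp"][0]["pixels"]}
c=back("top",(178,150),60)[:2]; v=k[:2]-c
q,f=fit(M,LAMP,[*c,np.arctan2(-v[1],-v[0])]);res["lamp"]=q;print("lamp",q.round(3),f, "knob",place(np.array([-122,0,40.]),q))
for t in("bottle","spray","votive","mirror"): print(t,back("top",D["top",t][0]["at"],40).round())
pickle.dump((D,res),open("r.pkl","wb"))
E
```

```text
a found True
b [ 515.685 -415.549   -1.68 ] 0.143 top only [ 514.443 -416.775   -1.676] 0.06
c [372.515 261.371   1.846] 0.194 top only [370.649 259.151   1.86 ] 0.04
d [ 642.646 -293.554   -1.299] 0.188 top only [ 641.159 -294.836   -1.284] 0.043
a [623.355 -70.92   -2.503] 0.138
[622.146 -71.779  -2.505] 0.036333226575566716
tray [602.903   8.174  -2.529] 0.082
 top [602.606   6.032  -2.521] 0.027
 a in tray 28.716098669150323 76.48212935552417
tray [603.118   8.168   0.612] 0.081
 top [602.758   6.312   0.621] 0.027
 a in tray -28.842544982638188 -76.370629494523
knob [728.92637605 309.01554891  52.80537596] 20.277408149653372 [723.85936743 306.6358932   40.        ]
lamp [661.203 400.444   2.268] 0.15863806889395657 knob [739.57028651 306.94229438  40.        ]
bottle [ 390. -259.   40.]
spray [ 720. -409.   40.]
votive [ 799. -130.   40.]
mirror [ 351. -440.   40.]
```

```bash
python3 - <<'E'
from h import *
import pickle
D,res=pickle.load(open("r.pkl","rb"))
I=cv2.imread("pics/top0.png")
q,f=fit({"top":D["top","lamp"][0]["pixels"]},LAMP,res["lamp"]);print("top",q.round(3),f,place(np.array([-122,0,40.]),q).round(1))
q2,f=fit({"side":D["side","lamp"][0]["pixels"]},LAMP,res["lamp"]);print("side",q2.round(3),f,place(np.array([-122,0,40.]),q2).round(1))
S=5;x0,y0=120,40
C=cv2.resize(I[y0:y0+150,x0:x0+160],None,fx=S,fy=S,interpolation=cv2.INTER_CUBIC)[:600]
for P,col in zip(LAMP,((0,255,0),(255,255,0),(0,0,255))):
    h=cv2.convexHull(proj("top",place(P,q)).astype(np.float32)).reshape(-1,2)
    cv2.polylines(C,[((h+.5-[x0,y0])*S).astype(int)],True,col,1)
cv2.imwrite("pics/lamp.png",C)
for z in(0,100,150): print(z,[back("top",p,z)[:2].round().tolist() for p in((230,93),(306,100))])
E
```

```text
top [658.379 399.281   2.267] 0.07814981364446606 [736.6 305.6  40. ]
side [662.11  400.38    2.272] 0.06702221822164213 [740.8 307.2  40. ]
0 [[838.0, 254.0], [820.0, 26.0]]
100 [[797.0, 234.0], [779.0, 21.0]]
150 [[776.0, 223.0], [759.0, 19.0]]
```

View pics/lamp.png

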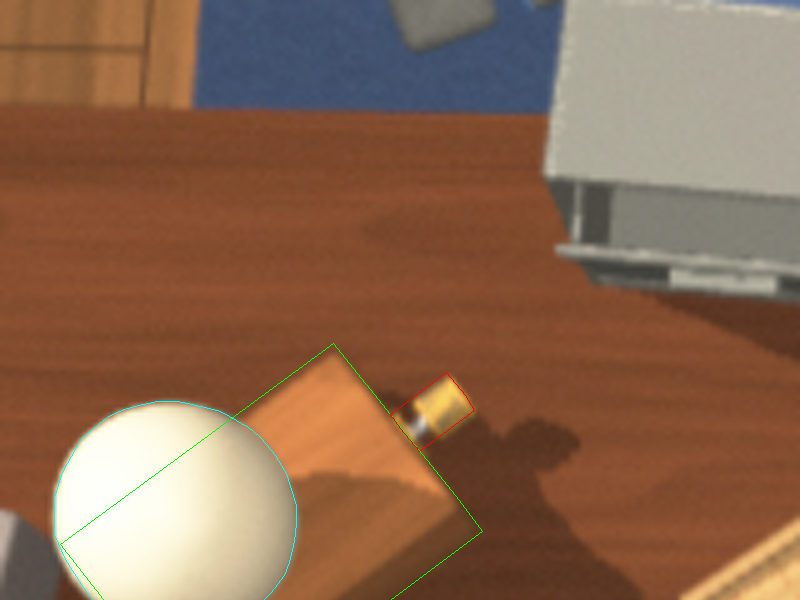

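The lamp fit agrees with the picture: knob grip near (738.5, 306.4), pointing out along (0.64, -0.77). I'll turn first, then travel.

```bash
cat >> h.py <<'E'
def go(x,y,z,phi=None):
    """tool-axis shift to TCP target (mm) after turning jaws to angle phi"""
    o,A=toolaxes(); f0=np.arctan2(A[1,0],A[0,0]); 
    phi=f0 if phi is None else phi
    th=-((phi-f0+np.pi)%(2*np.pi)-np.pi); d=np.array([x,y,z])-o["ee_pos"]
    X=np.array([np.cos(phi),np.sin(phi),0]);Z=np.array([-np.sin(phi),np.cos(phi),0])
    s=np.array([d@X,-d[2],d@Z]); q1=np.arctan2(y,x)
    print("t",round(o["t"],2),"turn",round(th,3),"shift x,y,z",s.round(1),"rows",round(np.hypot(s[0],s[2])/41.7,1),"q6 end",round(q1-phi,2),"q6 now",o["qpos"][5].round(2),"F",o["ft_force"].round(1),"w",round(o["width"],1))
E
```

Call:
arm_command(
  targets=[
    [0,0,0,-0.1234],
    [0,0,0,-0.1234],
    [0,0,0,-0.1234],
    [0,0,0,-0.1234],
    [0,0,0,-0.1234],
    [0,0,0,-0.1234],
    [0,0,0,-0.1234],
    [0,0,0,-0.1234],
    [0,0,0,-0.1234],
    [0,0,0,-0.1234],
    [0,0,0,-0.1234],
    [0,0,0,-0.1234],
    [0,0,0,-0.1234],
    [0,0,0,-0.1234],
    [0,0,0,-0.1234],
  ],
  gripper=100,
)

```text
t: 2.35
ee_pos: [253.0, -571.5, 239.7]
orientation: [-1.5, -0.55, 0.55]
ft_force: [-0.8, -0.3, -0.2]
width: 87.9
```

Call:
arm_command(
  targets=[
    [37.4,0,14.3,0],
    [37.4,0,14.3,0],
    [37.4,0,14.3,0],
    [37.4,0,14.3,0],
    [37.4,0,14.3,0],
    [37.4,0,14.3,0],
    [37.4,0,14.3,0],
    [37.4,0,14.3,0],
    [37.4,0,14.3,0],
    [37.4,0,14.3,0],
    [37.4,0,14.3,0],
    [37.4,0,14.3,0],
    [37.4,0,14.3,0],
    [37.4,0,14.3,0],
    [37.4,0,14.3,0],
    [37.4,0,14.3,0],
    [37.4,0,14.3,0],
    [37.4,0,14.3,0],
    [37.4,0,14.3,0],
    [37.4,0,14.3,0],
  ],
)

```text
t: 4.02
ee_pos: [643.6, 130.0, 239.7]
orientation: [-1.501, -0.546, 0.546]
ft_force: [0.2, -1.2, -0.3]
width: 87.9
```

```bash
python3 -c "
from h import *
go(740.5,304,38,0.697);print(get_obs()['ee_pos'])"
```

```text
t 4.02 turn 0.0 shift x,y,z [186.  201.7  71.2] rows 4.8 q6 end -0.31 q6 now -0.52 F [ 0.2 -1.2 -0.3] w 87.9
[643.62905225 130.00148478 239.71239795]
```

Call:
arm_command(
  targets=[
    [37.2,0,14.2,0],
    [37.2,0,14.2,0],
    [37.2,0,14.2,0],
    [37.2,0,14.2,0],
    [37.2,0,14.4,0],
    [0,0,0,0],
    [0,36,0,0],
    [0,36,0,0],
    [0,36,0,0],
    [0,34,0,0],
    [0,30,0,0],
    [0,20,0,0],
    [0,9.7,0,0],
    [0,0,0,0],
  ],
)

```text
t: 5.18
ee_pos: [738.1, 301.1, 34.7]
orientation: [-1.501, -0.541, 0.549]
ft_force: [-0.6, -0.5, -0.0]
width: 88.0
```

```bash
python3 -c "
from h import *
go(740.5,304,38,0.697)
cv2.imwrite('pics/k1.png',cv2.resize(get_image('top')[60:180,140:300],None,fx=4,fy=4,interpolation=2))"
```

```text
t 5.18 turn -0.0 shift x,y,z [ 3.7 -3.3  0.7] rows 0.1 q6 end -0.31 q6 now -0.32 F [-0.6 -0.5 -0. ] w 88.0
```

View pics/k1.png

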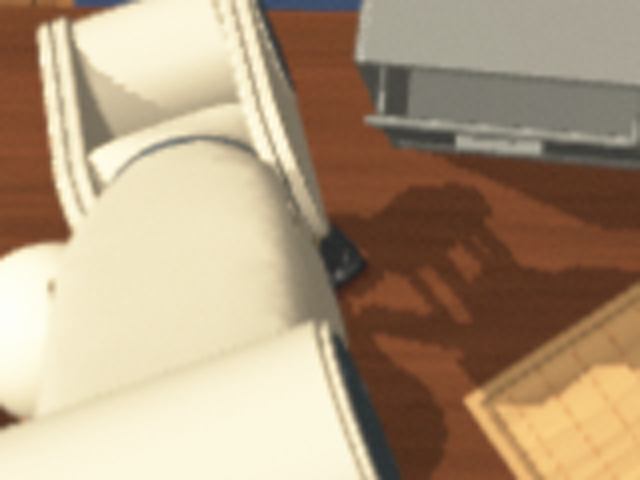

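The arm hides the knob from above, so I'll correct the offset and close, judging the grip by the opening width.

Call:
arm_command(
  targets=[
    [3.7,-3,0.7,0],
    [0,0,0,0],
  ],
)

```text
t: 5.4
ee_pos: [744.5, 306.0, 44.3]
orientation: [-1.501, -0.549, 0.541]
ft_force: [-0.8, 0.4, 0.8]
width: 88.0
```

Call:
arm_command(
  targets=[
    [0,0,0,0],
    [0,0,0,0],
    [0,0,0,0],
    [0,0,0,0],
    [0,0,0,0],
    [0,0,0,0],
    [0,0,0,0],
    [0,0,0,0],
  ],
  gripper=0,
)

```text
t: 6.07
ee_pos: [742.2, 304.8, 40.9]
orientation: [-1.501, -0.545, 0.546]
ft_force: [0.7, 0.7, 0.3]
width: 37.7
```

Call:
arm_command(
  targets=[
    [0,0,0,0],
    [0,0,0,0],
    [0,0,0,0],
    [0,0,0,0],
  ],
)

```text
t: 6.4
ee_pos: [739.8, 302.6, 40.5]
orientation: [-1.503, -0.539, 0.551]
ft_force: [-8.8, -6.6, 7.5]
width: 25.4
```

Call:
arm_command(
  targets=[
    [-2.5,0,0,0],
    [0,0,-3,0],
    [0,0,-3,0],
    [0,0,-3,0],
    [0,0,-3,0],
    [0,0,-2,0],
    [0,0,0,0],
    [0,0,0,0],
    [0,0,0,0],
  ],
)

```text
t: 7.15
ee_pos: [747.3, 293.1, 40.6]
orientation: [-1.5, -0.542, 0.549]
ft_force: [-7.5, 1.0, 4.4]
width: 25.3
```

```bash
python3 -c "
from h import *
go(739.8,302.6,40,0.697);print(get_obs()['ee_pos'])
cv2.imwrite('pics/k2.png',get_image('side'))"
```

```text
t 7.15 turn -0.0 shift x,y,z [ 0.3  0.6 12.1] rows 0.3 q6 end -0.31 q6 now -0.34 F [-7.5  1.   4.4] w 25.3
[747.34425773 293.08925273  40.57186312]
```

View pics/k2.png

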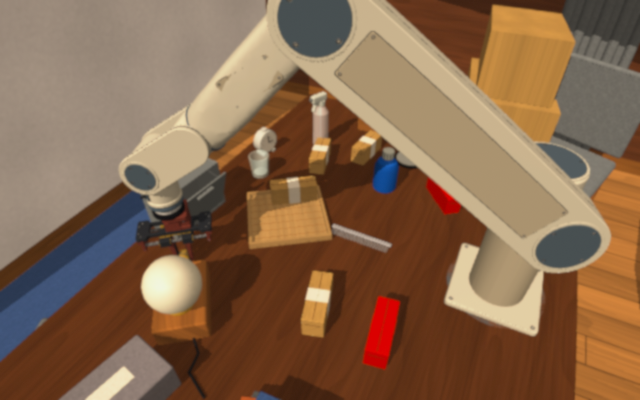

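```bash
python3 -c "
import cv2
for a in('side0','k2'):
    I=cv2.imread('pics/%s.png'%a); print(I[270:300,155:190].mean((0,1)),I[305:330,160:200].mean((0,1)),I[240:300,230:300].mean((0,1)))"
```

```text
[196.79714286 231.65238095 240.7647619 ] [ 64.017 120.345 182.672] [ 28.18214286  57.59833333 103.72142857]
[182.42666667 221.05904762 231.54666667] [ 58.184 110.447 168.537] [24.97309524 52.10952381 94.66285714]
```

Call:
arm_command(
  targets=[
    [0,0,1.5,0],
    [0,0,0,0],
    [0,0,0,0],
    [0,0,0,0],
  ],
  gripper=70,
)

```text
t: 7.53
ee_pos: [749.0, 293.7, 41.2]
orientation: [-1.501, -0.546, 0.544]
ft_force: [0.5, 0.7, -0.1]
width: 48.5
```

Call:
arm_command(
  targets=[
    [0,0,0,0],
    [0,-20,0,0],
    [0,-40,0,0],
    [0,-40,0,0],
    [0,-40,0,0],
    [-20,-35,0,0],
    [-40,-20,0,0],
    [-40,0,0,0],
    [-40,0,0,0],
    [-40,0,0,0],
    [-40,0,0,0],
    [-40,0,0,0],
    [0,0,0,0],
  ],
  gripper=100,
)

```text
t: 8.62
ee_pos: [544.9, 124.8, 233.8]
orientation: [-1.501, -0.539, 0.549]
ft_force: [0.2, -1.1, 0.0]
width: 87.5
```

```bash
python3 -c "
from h import *
I=get_image('top');cv2.imwrite('pics/top1.png',I);J=get_image('side');cv2.imwrite('pics/side1.png',J)
r=tip_of('top','knob_grip');print([(x['conf'],x['at']) for x in r])
print(J[270:300,155:190].mean((0,1)),J[305:330,160:200].mean((0,1)))
a=np.hstack([cv2.resize(cv2.imread('pics/top0.png')[90:190,130:230],None,fx=4,fy=4,interpolation=2),cv2.resize(I[90:190,130:230],None,fx=4,fy=4,interpolation=2)])
b=np.vstack([a]);cv2.imwrite('pics/cmp.png',b);o=get_obs();print(o['ee_pos'],o['t'])"
```

```text
[]
[204.91714286 236.83428571 245.01809524] [ 67.642 126.461 191.385]
[552.15791727 128.57118429 235.48761419] 8.7667
```

View pics/cmp.png

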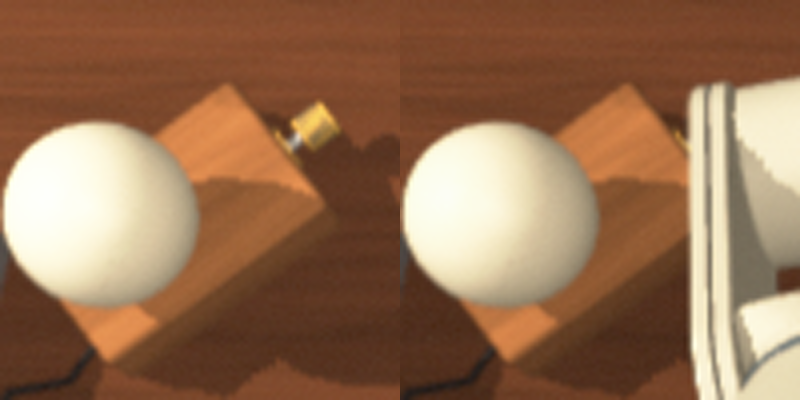

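```bash
python3 -c "
from h import *
go(371.5,260.2,42,0.285)"
```

```text
t 8.77 turn 0.411 shift x,y,z [-136.4  193.5  177.1] rows 5.4 q6 end 0.33 q6 now -0.49 F [ 0.7 -0.1 -0.2] w 87.6
```

Call:
arm_command(
  targets=[
    [0,0,0,0.1028],
    [0,0,0,0.1028],
    [0,0,0,0.1028],
    [0,0,0,0.1027],
    [-22.7,12,29.5,0],
    [-22.7,12,29.5,0],
    [-22.7,12,29.5,0],
    [-22.7,12,29.5,0],
    [-22.7,12,29.5,0],
    [-22.7,12,29.5,0],
    [0,0,0,0],
    [0,0,0,0],
  ],
)

```text
t: 9.77
ee_pos: [370.3, 262.2, 162.2]
orientation: [-1.559, -0.228, 0.228]
ft_force: [0.7, 0.0, 0.7]
width: 88.0
```

```bash
python3 -c "
from h import *
I=get_image('top');cv2.imwrite('pics/top2.png',I)
r=tip_of('top','knob_grip');print([(x['conf'],x['at']) for x in r])
go(371.5,260.2,42,0.285)
cv2.imwrite('pics/cmp2.png',np.hstack([cv2.resize(i[90:190,130:230],None,fx=4,fy=4,interpolation=2) for i in (cv2.imread('pics/top0.png'),I)]))"
```

```text
[(0.44, [209.0, 123.4])]
t 9.87 turn 0.002 shift x,y,z [ -1.  121.   -0.8] rows 0.0 q6 end 0.33 q6 now 0.3 F [-0.  -0.4 -0.5] w 87.9
```

View pics/cmp2.png

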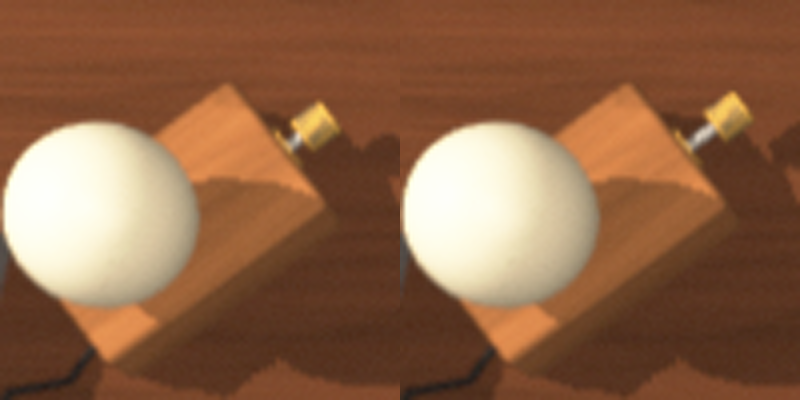

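The knob has clearly moved out: the knob head sits about 4 px (roughly 12 mm) farther out and stays there. On to carton c.

Call:
arm_command(
  targets=[
    [-1,30,-0.8,0],
    [0,30,0,0],
    [0,30,0,0],
    [0,20,0,0],
    [0,11,0,0],
    [0,0,0,0],
    [0,0,0,0],
  ],
)

```text
t: 10.45
ee_pos: [371.3, 258.7, 41.5]
orientation: [-1.559, -0.223, 0.223]
ft_force: [0.4, -0.0, -0.5]
width: 87.5
```

Call:
arm_command(
  targets=[
    [0,0,0,0],
    [0,0,0,0],
    [0,0,0,0],
    [0,0,0,0],
    [0,0,0,0],
    [0,0,0,0],
    [0,0,0,0],
    [0,0,0,0],
  ],
  gripper=0,
)

```text
t: 11.12
ee_pos: [370.4, 259.3, 42.1]
orientation: [-1.559, -0.226, 0.224]
ft_force: [0.4, -0.4, 6.4]
width: 49.4
```

```bash
python3 -c "
from h import *
print(get_obs()['ee_pos'])
go(525.9,-12.2,50,0.622)"
```

```text
[370.43730457 259.33708161  42.07889668]
t 11.12 turn -0.336 shift x,y,z [ -31.9   -7.9 -311.3] rows 7.5 q6 end -0.65 q6 now 0.3 F [ 0.4 -0.4  6.4] w 49.4
```

Call:
arm_command(
  targets=[
    [0,-15,0,0],
    [0,-25,0,0],
    [0,-25,0,-0.112],
    [0,-25,0,-0.112],
    [0,0,0,-0.112],
    [-4,0,-39,0],
    [-4,0,-39,0],
    [-4,0,-39,0],
    [-4,0,-39,0],
    [-4,0,-39,0],
    [-4,0,-39,0],
    [-4,0,-39,0],
    [-4,0,-38,0],
    [0,0,0,0],
    [0,0,0,0],
    [0,0,0,0],
  ],
)

```text
t: 12.45
ee_pos: [523.8, -12.4, 130.9]
orientation: [-1.514, -0.485, 0.488]
ft_force: [0.1, 0.6, -1.7]
width: 50.1
```

```bash
python3 -c "
from h import *
print(get_obs()['ee_pos'])
go(525.9,-12.2,50,0.622)
go(525.9,-12.2,50)
get_image('top');get_image('side')
for n in('top','side'):
  for r in silhouettes(n,'carton_a'):
    print(n,round(r['conf'],2),r['at'],r['pixels'].sum())
"
```

```text
[523.79045597 -12.42572808 130.9491    ]
t 12.45 turn -0.001 shift x,y,z [ 1.8 80.9 -1. ] rows 0.1 q6 end -0.65 q6 now -0.67 F [ 0.1  0.6 -1.7] w 50.1
t 12.45 turn -0.0 shift x,y,z [ 1.8 80.9 -1. ] rows 0.1 q6 end -0.64 q6 now -0.67 F [ 0.1  0.6 -1.7] w 50.1
top 0.86 [348.0, 171.6] 319
top 0.8 [414.3, 155.1] 1189
top 0.73 [412.6, 314.2] 1154
top 0.6 [457.7, 201.8] 1238
side 0.92 [315.2, 192.3] 770
side 0.91 [286.9, 190.6] 784
side 0.87 [442.5, 189.2] 1028
side 0.82 [379.4, 332.5] 1657
side 0.62 [368.6, 146.5] 679
side 0.48 [179.0, 295.9] 5148
```

Call:
arm_command(
  targets=[
    [1.8,22,-1,0],
    [0,20,0,0],
    [0,15,0,0],
    [0,10,0,0],
    [0,6,0,0],
    [0,3,0,0],
    [0,2,0,0],
    [0,1,0,0],
    [0,0,0,0],
    [0,0,0,0],
  ],
)

```text
t: 13.48
ee_pos: [527.5, -12.3, 53.2]
orientation: [-1.516, -0.488, 0.486]
ft_force: [0.1, 0.2, -2.2]
width: 50.2
```

Call:
arm_command(
  targets=[
    [0,0.8,0,0],
    [0,0.8,0,0],
    [0,0,0,0],
  ],
)

```text
t: 13.73
ee_pos: [527.1, -12.3, 51.1]
orientation: [-1.515, -0.487, 0.487]
ft_force: [-0.6, -0.4, -2.4]
width: 49.9
```

Call:
arm_command(
  targets=[
    [0,0.8,0,0],
    [0,0.7,0,0],
    [0,0,0,0],
    [0,0,0,0],
  ],
)

```text
t: 14.07
ee_pos: [527.1, -12.3, 50.1]
orientation: [-1.515, -0.487, 0.487]
ft_force: [-2.2, -0.1, 6.5]
width: 49.6
```

Call:
arm_command(
  targets=[
    [0,0,0,0],
    [0,0,0,0],
    [0,0,0,0],
  ],
  gripper=70,
)

```text
t: 14.32
ee_pos: [527.2, -12.3, 49.6]
orientation: [-1.515, -0.487, 0.487]
ft_force: [0.6, -0.6, -0.2]
width: 61.0
```

Call:
arm_command(
  targets=[
    [0,-10,0,0],
    [0,-30,0,0],
    [0,-40,0,0],
    [0,-40,0,0],
    [0,0,0,0],
  ],
)

```text
t: 14.73
ee_pos: [531.3, -12.4, 176.9]
orientation: [-1.519, -0.496, 0.479]
ft_force: [1.6, 0.2, 0.5]
width: 61.2
```

```bash
python3 -c "
from h import *
print(get_obs()['ee_pos'])
go(641.9,-294,42,0.285)
"
```

```text
[531.27046123 -12.43752005 176.93371733]
t 14.73 turn 0.337 shift x,y,z [  27.   134.9 -301.3] rows 7.3 q6 end -0.71 q6 now -0.67 F [1.6 0.2 0.5] w 61.2
```

Call:
arm_command(
  targets=[
    [0,0,0,0.112],
    [0,0,0,0.112],
    [0,0,0,0.112],
    [3.6,3,-37.7,0],
    [3.6,3,-37.7,0],
    [3.6,3,-37.7,0],
    [3.6,3,-37.7,0],
    [3.6,3,-37.7,0],
    [3.6,3,-37.7,0],
    [3.6,3,-37.7,0],
    [3.6,3,-37.7,0],
    [0,0,0,0],
    [0,0,0,0],
    [0,0,0,0],
  ],
  gripper=100,
)

```text
t: 15.9
ee_pos: [639.0, -293.0, 145.1]
orientation: [-1.558, -0.223, 0.225]
ft_force: [0.1, 0.6, 0.4]
width: 87.5
```

```bash
cat > meas.py <<'E'
from h import *
import sys
# measure cartons in the tray frame, top camera
T=np.array([602.75,6.2,.621]); TJ=np.array([603.0,8.17,.615])
def intray(q,T):
    c,s=np.cos(T[2]),np.sin(T[2]); v=q[:2]-T[:2]; return c*v[0]+s*v[1],-s*v[0]+c*v[1],np.degrees((q[2]-T[2]+np.pi/4)%(np.pi/2)-np.pi/4)
for n in sys.argv[1:] or ["top"]:
    get_image(n)
    for r in silhouettes(n,"carton_a"):
        if r["pixels"].sum()<350: continue
        p=r["pixels"]; c,y=yaw(p,n,50)
        if np.hypot(*(c-T[:2]))>170: continue
        q,f=fit({n:p},CART,[*c,y],z=8)
        print(n,round(r["conf"],2),p.sum(),"q",q.round(2),"tray frame",np.round(intray(q,T),1),"cost",round(f,3))
E
python3 meas.py top side
python3 -c "
from h import *
go(641.9,-294,42,0.285)
"
```

```text
top 0.6 863 q [623.91 -70.72  -2.5 ] tray frame [-27.5 -74.9   1.5] cost 0.302
side 0.79 883 q [528.07 -10.72   2.19] tray frame [-70.6  29.7   0.1] cost 0.086
side 0.66 903 q [629.32 -65.78   0.65] tray frame [-20.3 -74.    1.4] cost 0.331
t 16.1 turn 0.002 shift x,y,z [  1.8 103.8  -2.4] rows 0.1 q6 end -0.71 q6 now -0.73 F [ 0.6 -0.7 -0.5] w 87.9
```

Call:
arm_command(
  targets=[
    [1.8,30,-2.4,0],
    [0,30,0,0],
    [0,24,0,0],
    [0,13,0,0],
    [0,6,0,0],
    [0,0,0,0],
  ],
)

```text
t: 16.6
ee_pos: [641.6, -294.5, 41.5]
orientation: [-1.558, -0.224, 0.226]
ft_force: [-0.7, 0.4, 1.0]
width: 87.7
```

Call:
arm_command(
  targets=[
    [0,0,0,0],
    [0,0,0,0],
    [0,0,0,0],
    [0,0,0,0],
    [0,0,0,0],
    [0,0,0,0],
    [0,0,0,0],
    [0,0,0,0],
  ],
  gripper=0,
)

```text
t: 17.27
ee_pos: [642.6, -295.5, 43.1]
orientation: [-1.56, -0.225, 0.224]
ft_force: [-0.2, 1.4, 3.9]
width: 49.7
```

```bash
python3 -c "
from h import *
print(get_obs()['ee_pos'])
go(680.1,26.8,50,0.622)
"
```

```text
[ 642.57820313 -295.47869869   43.13113903]
t 17.27 turn -0.336 shift x,y,z [218.3  -6.9 240.1] rows 7.8 q6 end -0.58 q6 now -0.73 F [-0.2  1.4  3.9] w 49.7
```

Call:
arm_command(
  targets=[
    [0,-15,0,0],
    [0,-25,0,0],
    [0,-30,0,-0.112],
    [0,-25,0,-0.112],
    [0,0,0,-0.112],
    [27.3,0,30,0],
    [27.3,0,30,0],
    [27.3,0,30,0],
    [27.3,0,30,0],
    [27.3,0,30,0],
    [27.3,0,30,0],
    [27.3,0,30,0],
    [27.2,0,30,0],
    [0,0,0,0],
    [0,0,0,0],
    [0,0,0,0],
  ],
)

```text
t: 18.6
ee_pos: [679.4, 26.9, 137.7]
orientation: [-1.515, -0.487, 0.488]
ft_force: [0.2, -0.3, -1.3]
width: 50.0
```

```bash
python3 -c "
from h import *
print(get_obs()['ee_pos'])
go(680.1,26.8,50,0.622)
"; python3 meas.py top side
```

```text
[679.39496668  26.90860598 137.7308664 ]
t 18.6 turn 0.001 shift x,y,z [ 0.5 87.7 -0.5] rows 0.0 q6 end -0.58 q6 now -0.6 F [ 0.2 -0.3 -1.3] w 50.0
top 0.6 930 q [614.93 -77.    -2.52] tray frame [-38.5 -74.8   0.1] cost 0.233
side 0.84 841 q [528.7  -11.77   2.16] tray frame [-70.7  28.5  -1.8] cost 0.112
side 0.68 791 q [748.09 -59.78   2.17] tray frame [  79.8 -138.2   -1.1] cost 0.107
side 0.67 965 q [ 6.2689e+02 -6.9480e+01  6.2000e-01] tray frame [-24.4 -75.6  -0.2] cost 0.241
```

Call:
arm_command(
  targets=[
    [0.5,24,-0.5,0],
    [0,22,0,0],
    [0,17,0,0],
    [0,11,0,0],
    [0,5,0,0],
    [0,3,0,0],
    [0,2,0,0],
    [0,1,0,0],
    [0,0,0,0],
    [0,0,0,0],
  ],
)

```text
t: 19.63
ee_pos: [680.9, 26.9, 53.3]
orientation: [-1.516, -0.488, 0.486]
ft_force: [-0.3, -0.5, -2.4]
width: 49.7
```

Call:
arm_command(
  targets=[
    [0,0.8,0,0],
    [0,0.8,0,0],
    [0,0,0,0],
  ],
)

```text
t: 19.88
ee_pos: [680.6, 26.9, 51.2]
orientation: [-1.515, -0.488, 0.487]
ft_force: [0.4, 0.1, -0.7]
width: 49.8
```

Call:
arm_command(
  targets=[
    [0,0.8,0,0],
    [0,0,0,0],
    [0,0,0,0],
  ],
)

```text
t: 20.13
ee_pos: [680.6, 26.9, 51.2]
orientation: [-1.515, -0.487, 0.487]
ft_force: [-3.0, -0.1, 6.0]
width: 50.1
```

Call:
arm_command(
  targets=[
    [0,0,0,0],
    [0,0,0,0],
    [0,0,0,0],
  ],
  gripper=70,
)

```text
t: 20.38
ee_pos: [680.6, 26.8, 50.2]
orientation: [-1.516, -0.487, 0.487]
ft_force: [-0.0, 0.4, 0.8]
width: 61.3
```

Call:
arm_command(
  targets=[
    [0,-10,0,0],
    [0,-30,0,0],
    [0,-40,0,0],
    [0,-30,0,0],
    [0,0,0,0],
    [0,0,0,0],
  ],
)

```text
t: 20.88
ee_pos: [682.0, 26.9, 163.2]
orientation: [-1.517, -0.491, 0.483]
ft_force: [0.3, 0.2, -0.6]
width: 61.5
```

```bash
python3 -c "
from h import *
print(get_obs()['ee_pos'])
go(515.1,-416,42,-0.106)
"
```

```text
[681.98756629  26.85906937 163.24601068]
t 20.88 turn 0.728 shift x,y,z [-119.1  121.2 -458. ] rows 11.3 q6 end -0.57 q6 now -0.6 F [ 0.3  0.2 -0.6] w 61.5
```

Call:
arm_command(
  targets=[
    [0,0,0,0.1213],
    [0,0,0,0.1213],
    [0,0,0,0.1213],
    [0,0,0,0.1213],
    [0,0,0,0.1213],
    [0,0,0,0.1213],
    [-9.9,1,-38.2,0],
    [-9.9,1,-38.2,0],
    [-9.9,1,-38.2,0],
    [-9.9,1,-38.2,0],
    [-9.9,1,-38.2,0],
    [-9.9,1,-38.2,0],
    [-9.9,1,-38.2,0],
    [-9.9,1,-38.2,0],
  ],
  gripper=100,
)

```text
t: 22.05
ee_pos: [567.5, -269.8, 150.6]
orientation: [-1.568, 0.085, -0.081]
ft_force: [1.1, -1.1, -0.3]
width: 87.5
```

Call:
arm_command(
  targets=[
    [-9.9,1,-38.2,0],
    [-9.9,1,-38.2,0],
    [-9.9,1,-38.2,0],
    [-9.9,1,-38.2,0],
    [0,0,0,0],
    [0,0,0,0],
    [0,0,0,0],
  ],
)

```text
t: 22.63
ee_pos: [513.1, -415.7, 146.8]
orientation: [-1.567, 0.085, -0.082]
ft_force: [1.0, 0.5, -0.8]
width: 87.7
```

```bash
python3 -c "
from h import *
print(get_obs()['ee_pos'])
go(515.1,-416,42,-0.106)
cv2.imwrite('pics/top3.png',cv2.resize(get_image('top')[80:240,230:500],None,fx=2.9,fy=2.9,interpolation=2))
"; python3 meas.py top side
```

```text
[ 513.1020357  -415.68794107  146.84687616]
t 22.63 turn -0.001 shift x,y,z [ 2.000e+00  1.048e+02 -1.000e-01] rows 0.0 q6 end -0.57 q6 now -0.59 F [ 1.   0.5 -0.8] w 87.7
top 0.95 1146 q [622.86 -71.02  -2.5 ] tray frame [-28.6 -74.5   0.9] cost 0.041
top 0.76 1034 q [676.4   26.78   2.22] tray frame [ 71.9 -26.1   1.8] cost 0.131
top 0.56 1027 q [521.95 -12.04   2.17] tray frame [-76.3  32.2  -1.1] cost 0.082
side 0.82 925 q [528.35 -13.5    2.18] tray frame [-72.   27.3  -0.5] cost 0.054
side 0.79 957 q [627.18 -70.11   0.63] tray frame [-24.5 -76.3   0.3] cost 0.246
side 0.69 804 q [681.34  29.1    2.19] tray frame [ 77.2 -27.1   0.1] cost 0.044
```

View pics/top3.png

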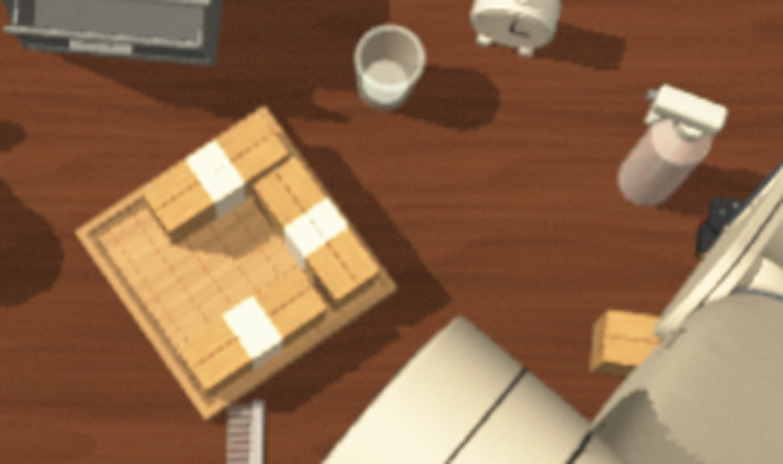

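Carton c (lower left) and carton d (upper right) lie in the tray in the right sense with carton_a. Next is carton b.

Call:
arm_command(
  targets=[
    [2,30,0,0],
    [0,30,0,0],
    [0,24,0,0],
    [0,13,0,0],
    [0,7,0,0],
    [0,0,0,0],
  ],
)

```text
t: 23.38
ee_pos: [515.6, -415.8, 42.9]
orientation: [-1.568, 0.084, -0.081]
ft_force: [-0.1, -0.6, 0.3]
width: 87.9
```

Call:
arm_command(
  targets=[
    [0,0,0,0],
    [0,0,0,0],
    [0,0,0,0],
    [0,0,0,0],
    [0,0,0,0],
    [0,0,0,0],
    [0,0,0,0],
    [0,0,0,0],
  ],
  gripper=0,
)

```text
t: 24.05
ee_pos: [516.1, -416.9, 44.7]
orientation: [-1.57, 0.083, -0.084]
ft_force: [0.4, 0.1, 3.8]
width: 49.8
```

```bash
python3 -c "
from h import *
print(get_obs()['ee_pos'])
go(583.5,84,50,0.622-np.pi/2)
"
```

```text
[ 516.11727727 -416.89743172   44.68687632]
t 24.05 turn 0.843 shift x,y,z [-367.8   -5.3  346.6] rows 12.1 q6 end 1.09 q6 now -0.59 F [0.4 0.1 3.8] w 49.8
```

Call:
arm_command(
  targets=[
    [0,-15,0,0],
    [0,-30,0,0],
    [0,-35,0,0.1204],
    [0,-25,0,0.1204],
    [0,0,0,0.1204],
    [0,0,0,0.1204],
    [0,0,0,0.1204],
    [0,0,0,0.1204],
    [0,0,0,0.1206],
    [-28.3,0,26.7,0],
    [-28.3,0,26.7,0],
    [-28.3,0,26.7,0],
    [-28.3,0,26.7,0],
    [-28.3,0,26.7,0],
    [-28.3,0,26.7,0],
  ],
)

```text
t: 25.3
ee_pos: [546.7, -183.5, 149.7]
orientation: [-1.441, 0.741, -0.74]
ft_force: [0.9, 0.4, -1.8]
width: 49.9
```

Call:
arm_command(
  targets=[
    [-28.3,0,26.7,0],
    [-28.3,0,26.7,0],
    [-28.3,0,26.7,0],
    [-28.3,0,26.7,0],
    [-28.3,0,26.7,0],
    [-28.3,0,26.7,0],
    [-28.3,0,26.5,0],
    [0,0,0,0],
    [0,0,0,0],
    [0,0,0,0],
    [0,0,0,0],
  ],
)

```text
t: 26.22
ee_pos: [583.1, 83.3, 149.2]
orientation: [-1.441, 0.741, -0.741]
ft_force: [-0.3, 1.1, -2.3]
width: 50.1
```

```bash
python3 -c "
from h import *
print(get_obs()['ee_pos'])
go(583.5,84,50,0.622-np.pi/2)
J=get_image('side');I=get_image('top')
for n,im,nm in(('side',J,'s4'),('top',I,'t4')):
  for q in([-29,-74,0],[74,-29,np.pi/2],[29,74,0],[-74,29,np.pi/2]):
    w=place(np.array([q[0],q[1],0.]),[602.75,6.2,.621])
    h=cv2.convexHull(proj(n,place(CART[0],[w[0],w[1],.621+q[2]],8)).astype(np.float32)).reshape(-1,2)
    cv2.polylines(im,[np.round(h*16).astype(int)],True,(0,255,0),1,cv2.LINE_AA,4)
x=cv2.resize(J[160:270,220:370],None,fx=5,fy=5,interpolation=2);cv2.imwrite('pics/s4.png',x)
"
```

```text
[583.08906962  83.29932198 149.23952638]
t 26.22 turn -0.001 shift x,y,z [-0.3 99.2  0.7] rows 0.0 q6 end 1.09 q6 now 1.07 F [-0.3  1.1 -2.3] w 50.1
```

View pics/s4.png

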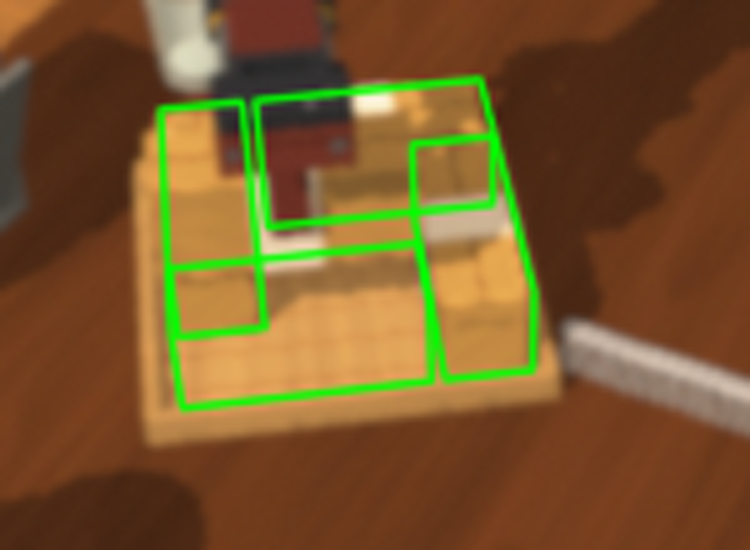

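Call:
arm_command(
  targets=[
    [-0.3,25,0.7,0],
    [0,25,0,0],
    [0,18,0,0],
    [0,11,0,0],
    [0,6,0,0],
    [0,4,0,0],
    [0,3,0,0],
    [0,2,0,0],
    [0,0,0,0],
    [0,0,0,0],
  ],
)

```text
t: 27.15
ee_pos: [584.3, 85.2, 55.8]
orientation: [-1.44, 0.739, -0.741]
ft_force: [-0.3, 0.5, -1.5]
width: 50.0
```

Call:
arm_command(
  targets=[
    [0,0.8,0,0],
    [0,0.8,0,0],
    [0,0,0,0],
  ],
)

```text
t: 27.4
ee_pos: [584.0, 85.2, 53.7]
orientation: [-1.441, 0.74, -0.74]
ft_force: [-0.3, 0.5, -1.9]
width: 49.6
```

Call:
arm_command(
  targets=[
    [0,0.8,0,0],
    [0,0.8,0,0],
    [0,0,0,0],
    [0,0,0,0],
  ],
)

```text
t: 27.73
ee_pos: [584.0, 85.2, 52.7]
orientation: [-1.441, 0.74, -0.74]
ft_force: [-2.2, -0.3, 4.8]
width: 49.8
```

Call:
arm_command(
  targets=[
    [0,0,0,0],
    [0,0,0,0],
    [0,0,0,0],
  ],
  gripper=70,
)

```text
t: 27.98
ee_pos: [584.0, 85.2, 52.0]
orientation: [-1.441, 0.74, -0.74]
ft_force: [0.8, 0.1, -0.6]
width: 61.0
```

Call:
arm_command(
  targets=[
    [0,-10,0,0],
    [0,-30,0,0],
    [0,-40,0,0],
    [0,-40,0,0],
    [0,-40,0,-0.1176],
    [0,-25,0,-0.1176],
    [0,0,0,-0.1176],
    [0,0,0,-0.1176],
    [0,0,0,-0.1176],
    [0,0,0,-0.1176],
    [0,0,0,-0.1176],
    [0,0,0,-0.1176],
    [0,0,0,-0.1176],
    [0,0,0,-0.1176],
    [0,0,0,-0.1176],
    [0,0,0,-0.1176],
    [0,0,0,-0.1176],
    [0,0,0,-0.1176],
    [0,0,0,0],
  ],
)

```text
t: 29.57
ee_pos: [583.8, 85.1, 237.6]
orientation: [-1.5, -0.549, 0.549]
ft_force: [-0.4, 0.6, -0.2]
width: 61.8
```

```bash
python3 -c "
from h import *
go(748.5,293.5,40,0.697)
"
```

```text
t 29.57 turn 0.005 shift x,y,z [260.1 197.6  54.1] rows 6.4 q6 end -0.32 q6 now -0.58 F [-0.4  0.6 -0.2] w 61.8
```

Call:
arm_command(
  targets=[
    [37.1,0,7.7,0],
    [37.1,0,7.7,0],
    [37.1,0,7.7,0],
    [37.1,0,7.7,0],
    [37.1,0,7.7,0],
    [37.1,0,7.7,0],
    [37.5,0,7.9,0],
    [0,0,0,0],
    [0,0,0,0],
    [0,0,0,0],
  ],
  gripper=100,
)

```text
t: 30.4
ee_pos: [747.9, 293.4, 236.5]
orientation: [-1.502, -0.543, 0.545]
ft_force: [-0.0, 0.0, -0.1]
width: 88.0
```

```bash
python3 -c "
from h import *
go(748.5,293.5,40,0.697)
I=get_image('top');J=get_image('side');cv2.imwrite('pics/t5r.png',I);cv2.imwrite('pics/s5r.png',J)
I=cv2.resize(I[100:240,240:380],None,fx=4,fy=4,interpolation=2);J=cv2.resize(J[160:260,235:340],None,fx=4,fy=4,interpolation=2)
c=np.zeros((560,560+420,3),np.uint8);c[:,:560]=I;c[:400,560:]=J;cv2.imwrite('pics/c5.png',cv2.resize(c,(800,457)))
"; python3 meas.py top side
```

```text
t 30.4 turn -0.001 shift x,y,z [  0.6 196.5  -0.3] rows 0.0 q6 end -0.32 q6 now -0.34 F [-0.   0.  -0.1] w 88.0
top 0.82 1112 q [523.25 -12.7    2.21] tray frame [-75.7  30.9   0.9] cost 0.042
top 0.81 990 q [584.55  85.14  -2.53] tray frame [31.1 74.8 -0.7] cost 0.051
top 0.76 1083 q [621.54 -71.96  -2.53] tray frame [-30.2 -74.5  -0.6] cost 0.052
top 0.72 1045 q [676.94  26.75   2.21] tray frame [ 72.3 -26.5   1.1] cost 0.127
side 0.97 861 q [531.65 -16.87   2.2 ] tray frame [-71.2  22.6   0.6] cost 0.1
side 0.93 1396 q [588.28  85.68   0.62] tray frame [34.5 73.1  0.2] cost 0.05
side 0.91 617 q [713.01 -15.94   2.17] tray frame [ 76.8 -82.2  -1. ] cost 0.371
side 0.59 947 q [ 6.272e+02 -6.976e+01  6.100e-01] tray frame [-24.3 -76.   -0.5] cost 0.26
```

View pics/c5.png

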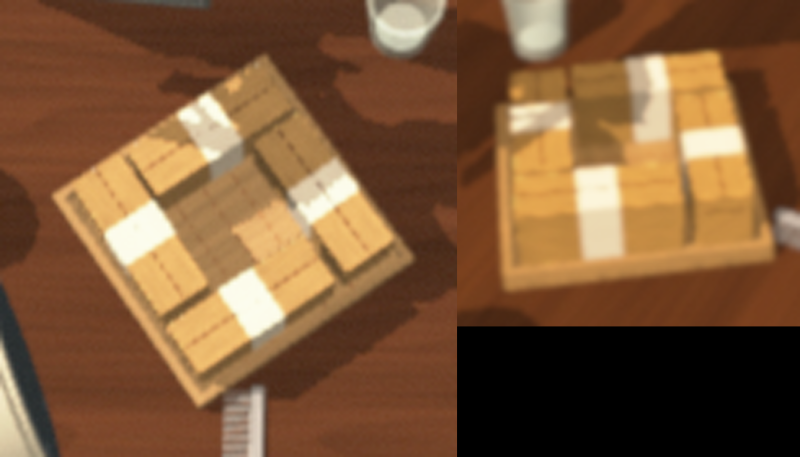

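All four cartons form the pinwheel inside the rim, with gaps all round. Now the knob.

Call:
arm_command(
  targets=[
    [0.6,36,0,0],
    [0,36,0,0],
    [0,36,0,0],
    [0,34,0,0],
    [0,28,0,0],
    [0,18,0,0],
    [0,8,0,0],
    [0,0,0,0],
    [0,0,0,0],
    [0,0,0,0],
  ],
)

```text
t: 31.53
ee_pos: [750.5, 294.5, 43.6]
orientation: [-1.501, -0.549, 0.543]
ft_force: [0.6, -0.8, 0.8]
width: 87.6
```

Call:
arm_command(
  targets=[
    [0,0,0,0],
    [0,0,0,0],
    [0,0,0,0],
    [0,0,0,0],
    [0,0,0,0],
    [0,0,0,0],
    [0,0,0,0],
    [0,0,0,0],
    [0,0,0,0],
    [0,0,0,0],
    [0,0,0,0],
  ],
  gripper=0,
)

```text
t: 32.45
ee_pos: [747.6, 292.8, 40.6]
orientation: [-1.502, -0.542, 0.549]
ft_force: [-4.6, -4.3, 4.1]
width: 25.1
```

Call:
arm_command(
  targets=[
    [-1.5,0,3,0],
    [0,0,3,0],
    [0,0,3,0],
    [0,0,3,0],
    [0,0,2,0],
    [0,0,0,0],
    [0,0,0,0],
    [0,0,0,0],
  ],
)

```text
t: 33.12
ee_pos: [739.7, 302.1, 40.7]
orientation: [-1.504, -0.547, 0.545]
ft_force: [3.7, -7.6, -1.9]
width: 25.2
```

```bash
python3 -c "
from h import *
go(747.6,292.8,40,0.697)"
```

```text
t 33.12 turn 0.0 shift x,y,z [  0.    0.7 -12.2] rows 0.3 q6 end -0.32 q6 now -0.32 F [ 3.7 -7.6 -1.9] w 25.2
```

Call:
arm_command(
  targets=[
    [0,0,0,0],
    [0,0,0,0],
    [0,0,0,0],
    [0,0,0,0],
    [0,0,0,0],
    [0,-20,0,0],
    [0,-40,0,0],
    [0,-40,0,0],
    [0,-40,0,0],
    [-20,-35,0,0],
    [-40,-20,0,0],
    [-40,0,-10,0],
    [-40,0,-10,0],
    [-40,0,-10,0],
    [-40,0,-10,0],
    [-40,0,-10,0],
  ],
  gripper=80,
)

```text
t: 34.45
ee_pos: [572.2, 99.2, 234.9]
orientation: [-1.501, -0.547, 0.546]
ft_force: [1.1, -0.4, 1.3]
width: 70.3
```

Call:
arm_command(
  targets=[
    [-40,0,-10,0],
    [-40,0,-10,0],
    [-40,0,-10,0],
    [-40,0,-10,0],
    [-40,0,-10,0],
    [-40,0,-10,0],
    [-40,0,-10,0],
    [-40,0,-10,0],
    [-40,0,-10,0],
    [-40,0,-10,0],
    [0,0,0,0],
    [0,0,0,0],
    [0,0,0,0],
  ],
)

```text
t: 35.53
ee_pos: [331.6, -233.3, 234.8]
orientation: [-1.501, -0.545, 0.544]
ft_force: [-0.3, -0.3, 0.4]
width: 70.5
```

```bash
python3 -c "
from h import *
o=get_obs();print(o['ee_pos'],o['t'])
I=get_image('top');cv2.imwrite('pics/t6.png',I)
a=cv2.imread('pics/top0.png')
c=np.zeros((600,800,3),np.uint8)
c[:200,:400]=np.hstack([cv2.resize(i[90:140,180:230],(200,200),interpolation=2) for i in(a,I)])
c[200:]=cv2.resize(I,(640,400))[:, :] if 0 else cv2.copyMakeBorder(I,0,0,0,160,0)
cv2.imwrite('pics/c6.png',c)
"; python3 meas.py top
```

```text
[ 331.57297062 -233.25089361  234.76835909] 35.5333
top 0.88 975 q [581.21  84.01  -2.53] tray frame [27.8 75.8 -0.7] cost 0.06
top 0.68 1128 q [676.52  26.68   2.21] tray frame [ 71.9 -26.3   0.9] cost 0.076
top 0.65 1095 q [622.78 -71.88  -2.5 ] tray frame [-29.1 -75.2   1.3] cost 0.04
top 0.57 1101 q [523.31 -11.77   2.2 ] tray frame [-75.1  31.6   0.6] cost 0.033
```

View pics/c6.png

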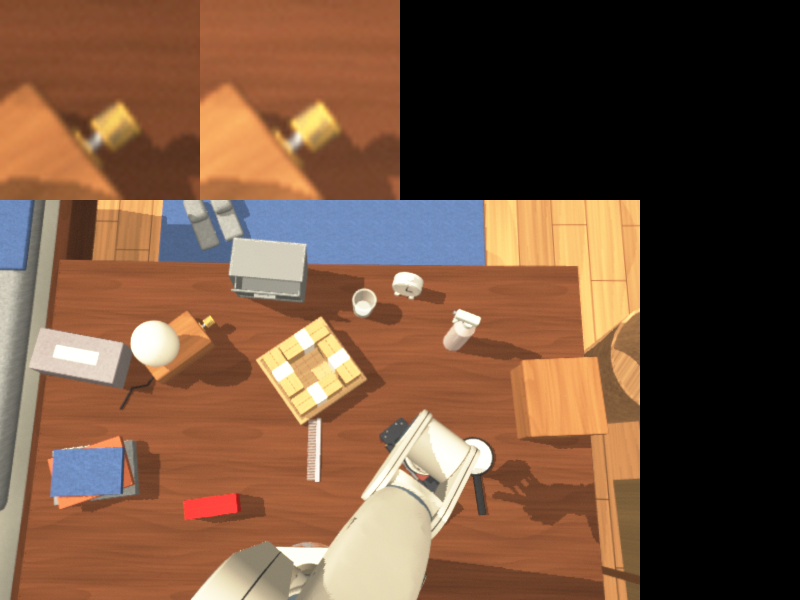

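```bash
python3 -c "
from workcell import *
print(get_obs()['ft_force'],close_job())"
```

```text
the job is handed in; nothing more can be done
[ 0.23289518 -0.35096262  0.66535827] None
```

The job is done and was handed in at about 35.6 s.

**What I did:** I gripped the lamp knob and pulled it out 12.1 mm to its stop. I then set the three kraft cartons in the tray one after another, lowering each until contact force showed before releasing. With all four inside the rim, I pushed the knob 12.2 mm back to its stop and moved the arm clear.

**Last checks:**
- **Pinwheel:** In the top picture all four cartons lie inside the rim as a pinwheel with an empty centre. Measured from the top camera, the cartons came out within about 3.5 mm and 1.3° of nominal. carton_a still measures at its starting place.
- **Knob:** In the zoomed picture the knob matches its starting position. After the pull, an earlier picture showed it staying out with nothing touching it.
- **Other things:** In the last top picture the lamp, comb, votive, spray and mirror showed no visible change from the start. The bottle and one of the red look-alikes were hidden by the arm.

**Checks that were weak or disagreed:**
- **Lamp light:** No brightening of the globe was visible in the pictures, so "on" rests on the knob's measured travel and its staying out.
- **Side camera:** Its fits disagreed with the top camera's by several millimetres. For partly hidden cartons they were too poor to use, with one off by about 50 mm.

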